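# Set the dividing wheel to the red line

### The arm

A 7-joint arm with a two-finger parallel gripper is mounted at the origin on the work surface. World frame = base frame: x ahead of the robot, y to its left, z up, the work surface at z = 0. Lengths are in m, angles in rad, forces in N, time in s.
With the tool pointing down it reaches from about 0.425 to 0.95 m from the base axis. Payload 4.7 kg.
Tool frame: the origin (TCP) lies at the very end of the fingers, on their centre line; the grasp point (between the pads) lies 19 mm behind it (ctrl.grip_depth is the distance from the TCP to the grasp point, in m); z points along the fingers, y is the line along which they close (so a half turn about z gives the same grasp; the last joint's range is limited). The gripper opens to 87 mm and grips with 3 to 60 N. Pads are 19 mm wide; open, the fingers measure 117 mm over their backs; the gripper's body (75 mm by 190 mm) begins 51 mm behind the grasp point.
Start: joints at [-1.285, 0.469, -0.049, 1.532, 0.024, 1.141, -0.082], TCP at [0.209, 0.642, 0.223] pointing down, gripper open.
Joint ranges: [-2.59, 2.59], [-0.33, 1.99], [-1.39, 1.29], [0.1, 2.45], [-1.04, 4.18], [0.21, 1.99], [-2.66, 2.66]. Speed limits (rad/s): [2.57, 2.57, 3.14, 3.14, 3.14, 3.14, 3.14].

### API

Orientations are given as a 3x3 rotation matrix whose columns are the frame's x, y, z axes.
In Python, from rig import ctrl gives the robot as it stands.
- The arm moves only by the shell command python3 -m inch 'ROWS' [FORCE]. ROWS is JSON, a list of rows, each a list of 3 entries, a list of its own where there are three numbers: the shift along the world's x, y, z normalised to -1 to 1, where 1 is 0.8 m, then the turn, a rotation vector about the world's x, y, z normalised to -1 to 1, where 1 is 180 degrees, then the closure, from -1 (fully open) to 1 (shut). A call has 1 to 12 rows; each row is the pose to reach, as a shift and turn from the pose commanded when the call began, turning the shorter way round; what a row does not reach only later rows make up. A row lasts 1/12 s, in which the tool goes at most 41.7 mm and 7.16 degrees, less where a joint would pass 70% of its speed; a pose out of reach is approached as far as the arm can. A call with a number of a shift or a turn outside -1 to 1 is refused whole. A call with a gripper value outside its range is refused whole. The fingers move at their own pace and stop on an object; FORCE is the grip in N (left out, the last holds). Time passes only in rows, so rows that repeat a pose let the fingers close. It gives the time, the measured TCP pose, the force, the opening and the grip force at its end, in the units of the state.
- ctrl.state(): the state, without advancing time (a new reading comes with each control period).
- ctrl.capture(name): name is "side" or "top"; returns (picture, depth): 400x640x3 uint8, red, green, blue; 400x640 float32, m along the optical axis (not along the pixel's ray), 0 where there is no reading.
- ctrl.camera_info(name): a dict with "intrinsics" (3x3 intrinsics, pixels), "camera_from_world" (4x4, takes a point from world to camera coordinates). Camera axes: x right, y down, z forward; pixel columns grow to the right and rows downward; lengths in m; the calibration is good to about 2 mm. A picture is of the moment at which its call begins. camera_info takes no time and is no camera call.
- ctrl.sign_off(): hands the job in; it is judged then, once.
Trained networks look in the newest picture that a camera, given by its name, has taken for a name from the list of things; names that differ only in an ending like _2 or _b are one class to them, and where a whole thing is asked for, a point or a joint stands for the part that bears it (a point fixed in the world has none). Each returns a list of dicts, best first, with "p" (0 to 1); they miss things now and then, are a little off and sometimes report something else, mostly with a low value. They report only what shows in the picture. A call takes as long as a camera call. They do not tell look-alikes from the thing itself.
- ctrl.trace(name, camera): "mask" (400x640 bool, what is visible of it) and "rect" ([centre column, centre row, width, height] as shares, 0 to 1, of the picture: columns of its width, rows of its height, round what is visible of it).
- ctrl.landmark_of(name, camera): "position" ([column, row] as shares, 0 to 1, of the picture: columns of its width, rows of its height: a listed point, or the origin of a listed thing).
The state is a dict: "time": time; "qpos": joint angles; "qd": joint speeds; "joint_torque": joint torques, N m; "position": TCP position; "eef_rot": TCP orientation; "contact_force": force on the tool from outside, world axes, zero at the start; "ft_torque": the same for the moment, N m; "finger_gap": opening from 0.0 (shut) to 1.0 (fully open); "grip_force": force on a finger pad.
Only numpy, scipy, OpenCV 4.12 (cv2) and the standard library are available. Lean on these libraries where they do the work, as an engineer would, in place of code of your own. Each camera call takes 0.05 s, during which the arm holds its last target. There are 200 camera calls.

### The job

The freshly painted bowl stands on the decorator's dividing wheel. Push the wheel's upright brass tab round with the fingertips, either way, until the cream index mark on the wheel lines up with the red line on the white scale ring, then leave it there and take the hand away. Do not pinch the tab, do not touch the wet bowl, which rides along centred on the wheel, and leave the mug, the ink dish and the brush where they are.

Things in the scene. Friction and masses are not known exactly. Their poses are not given: they have to be found in the camera images.
- stand: Green foot with white scale ring, fixed (place and yaw vary). Origin: on the wheel's vertical axis at table height; x axis points along the red line. Ring 250 mm across, white face 55.5 mm above the table, 24 radial lines 15 degrees apart: short black ones, one long red, one long blue (75 degrees counter-clockwise of the red, seen from above).
- wheel (a joint): Angle of the dark steel wheel (190 mm across, top 60 mm above the table), rad, growing counter-clockwise from above; 0 or 2 pi = index mark at the red line. Starts from 0.7 to 5.58: either way round may be shorter; runs freely past 0 and 2 pi (stops at -9 and 15). Stiff, 0.15 N m friction (2 N at the tab); stays where left, no coasting.
- index_mark (a point): Outer end of the cream index mark, a 4 mm wide, 30 mm long radial line on top of the wheel at its rim; this point is 96 mm from the axis, 58 mm above the table, and turns with the wheel.
- red_line (a point): Inner end of the red scale line (4 mm wide, 26 mm long, radial) on the white ring; this point is 96 mm from the axis, 58 mm above the table. The index mark lines up when index_mark meets it.
- blue_line (a point): Inner end of the blue scale line (not the target), likewise 96 mm from the axis, 58 mm above the table.
- tab_centre (a point): Centre of the brass tab, an upright plate on the wheel 90 degrees counter-clockwise (from above) of the index mark: 18 mm thick along the turning direction, 30 mm wide radially (64 to 94 mm from the axis), top 94 mm above the table. This point: 79 mm from the axis, 77 mm above the table; turns with the wheel.
- tab_ccw_face: The counter-clockwise-side 6 mm plate of the brass tab; pushing on it turns the wheel clockwise. Origin on the wheel's axis at table height (the plate itself is 79 mm out). Pressing on this and on the opposite plate at the same time is pinching.
- tab_cw_face: The clockwise-side 6 mm plate of the brass tab; pushing on it turns the wheel counter-clockwise. Origin on the wheel's axis at table height.
- bowl: Loose white tea bowl with black zigzags, freshly painted, 86 mm across the rim, 50 mm high, 0.16 kg, standing in the middle of the wheel (its rim 110 mm above the table). Origin: centre of its underside.
- mug: Loose white mug, 76 mm across, 80 mm high, handle to its +y; a bystander. Origin: centre of its underside.
- ink_dish: Loose blue dish with black ink-coloured bottom, 80 mm across, 32 mm high; a bystander. Origin: centre of its underside.
- brush: Loose paint brush 190 mm long lying on the table along its x axis; a bystander. Origin: centre of its underside.
There are look-alikes about, which are no part of the job. Leave any green or orange look-alike of the bowl alone.

How it is judged:
On the way:
1. the fingers push the brass tab ((contact force between the fingers and tab_ccw_face above 0.3 N or contact force between the fingers and tab_cw_face above 0.3 N)), for 0.05 s.
At the end, for the whole second after the job is handed in: The index mark meets the red line within 4 mm at the wheel's rim (the two 4 mm wide lines still overlap) and the wheel is at rest; the bowl stands upright on the wheel within 12 mm of its centre; mug, ink dish and brush are within 15 mm of where they were (horizontal distance between index_mark and red_line below 0.004 m and velocity of joint wheel between -0.02 and 0.02 rad/s and horizontal distance between bowl and stand below 0.012 m and z of bowl in the frame of stand between 0.056 and 0.065 m and angle between bowl's own z axis and vertical below 0.1 rad and distance of each of mug, ink_dish, brush from where it was at the start of the episode below 0.015 m); the robot touches nothing.
It fails at once if the tab is pinched (both of its faces pressed at once with more than 1 N) (contact force between the fingers and tab_ccw_face above 1 N and contact force between the fingers and tab_cw_face above 1 N).
It fails at once if the painted bowl is touched by the fingers or the arm (more than 0.5 N) (contact force between any of the fingers, the arm and bowl above 0.5 N).
It fails at once if the bowl is lifted off the wheel or slips more than 12 mm off its centre (z of bowl in the frame of stand above 0.068 m or horizontal distance between bowl and stand above 0.012 m).
It fails at once if the mug, ink dish or brush is moved more than 15 mm (not (distance of each of mug, ink_dish, brush from where it was at the start of the episode below 0.015 m)).
It also fails if it takes over 48 s, if anything falls off the work surface, if the arm or the gripper's body presses on something with over 40 N, if the wrist force passes 120 N, or if a joint passes its speed limit or range.

## Working session

There is one attempt and no reset: what is moved stays moved. The work goes in short steps, Python scripts to look and compute and a shell command to move; the robot and the scene stay as the last step left them, time stands still between calls to the robot, and variables do not carry over. Pictures are saved under pics/ and viewed, at most 10 in all, crops included, and the job is handed in when it is done.

```bash
mkdir -p pics; cat > h.py <<'E'
import numpy as np, cv2
from rig import ctrl
def ray(cam,px,z):
    i=ctrl.camera_info(cam);K=np.array(i["intrinsics"]);T=np.array(i["camera_from_world"])
    R=T[:3,:3];c=-R.T@T[:3,3]
    d=R.T@np.linalg.solve(K,[px[0],px[1],1]);return c+d*(z-c[2])/d[2]
def lm(n,cam,z):
    return [(round(r["p"],2),(np.array(r["position"])*[640,400]).round(1).tolist(),ray(cam,np.array(r["position"])*[640,400],z).round(4).tolist()) for r in ctrl.landmark_of(n,cam)[:3]]
def shot(cam,name):
    p,d=ctrl.capture(cam);cv2.imwrite("pics/"+name,cv2.cvtColor(p,cv2.COLOR_RGB2BGR));return p,d
Z=dict(stand=0,index_mark=.058,red_line=.058,blue_line=.058,tab_centre=.077,bowl=.06,mug=0,ink_dish=0,brush=0)
E
python3 - <<'E'
from h import *
for c in("top","side"):
    shot(c,c+"0.png")
    i=ctrl.camera_info(c);T=np.array(i["camera_from_world"]);print(c,(-T[:3,:3].T@T[:3,3]).round(2))
    for n in Z: print(n,lm(n,c,Z[n]))
s=ctrl.state();print(s["time"],s["position"],s["eef_rot"],s["finger_gap"])
E
```

```text
top [0.25 0.02 1.15]
stand [(0.77, [271.7, 191.2], [0.5501, 0.0934, 0.0])]
index_mark [(0.95, [240.8, 208.9], [0.4956, 0.1746, 0.058]), (0.38, [290.3, 205.0], [0.492, 0.0439, 0.058])]
red_line [(0.97, [310.4, 188.8], [0.5303, -0.0137, 0.058]), (0.71, [267.8, 185.9], [0.5505, 0.0986, 0.058]), (0.36, [242.0, 208.3], [0.4968, 0.1715, 0.058])]
blue_line [(0.81, [286.4, 153.1], [0.6369, 0.0403, 0.058])]
tab_centre [(0.73, [287.7, 201.9], [0.4967, 0.0494, 0.077]), (0.25, [429.6, 207.8], [0.4415, -0.3156, 0.077])]
bowl [(0.78, [354.3, 191.5], [0.5098, -0.129, 0.06]), (0.71, [228.3, 277.4], [0.3209, 0.219, 0.06]), (0.62, [270.8, 184.8], [0.5521, 0.0902, 0.06])]
mug [(0.84, [175.1, 177.8], [0.6182, 0.3608, -0.0])]
ink_dish [(0.8, [195.9, 234.7], [0.4499, 0.3106, 0.0])]
brush [(0.59, [428.8, 208.5], [0.4538, -0.3367, 0.0])]
side [ 0.46 -0.62  0.84]
stand [(0.86, [359.7, 186.1], [0.5603, 0.093, 0.0])]
index_mark [(0.93, [332.3, 149.1], [0.4959, 0.1602, 0.058])]
red_line [(0.88, [349.5, 204.2], [0.5281, -0.0069, 0.058])]
blue_line [(0.75, [399.6, 187.1], [0.642, 0.0395, 0.058]), (0.57, [353.6, 185.4], [0.54, 0.046, 0.058])]
tab_centre [(0.97, [329.0, 182.2], [0.485, 0.0399, 0.077])]
bowl [(0.9, [349.1, 274.3], [0.5182, -0.1791, 0.06]), (0.84, [260.2, 150.4], [0.3256, 0.1563, 0.06]), (0.77, [357.3, 173.6], [0.5503, 0.0793, 0.06])]
mug [(0.92, [370.4, 113.9], [0.6069, 0.3516, 0.0])]
ink_dish [(0.67, [313.9, 124.0], [0.4521, 0.313, 0.0])]
brush []
1.0 [0.20895786 0.64187362 0.22262435] [[-9.50858581e-01  3.09625515e-01  1.44138597e-05]
 [ 3.09625513e-01  9.50858568e-01  1.60490738e-04]
 [ 3.59864854e-05  1.57066894e-04 -9.99999987e-01]] 1.0010769912799409
```

View pics/top0.png

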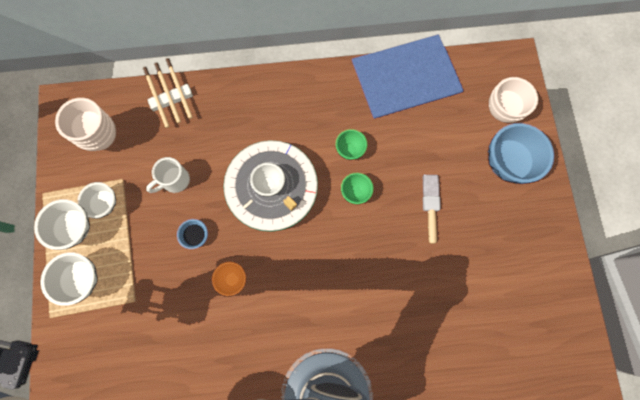

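View pics/side0.png

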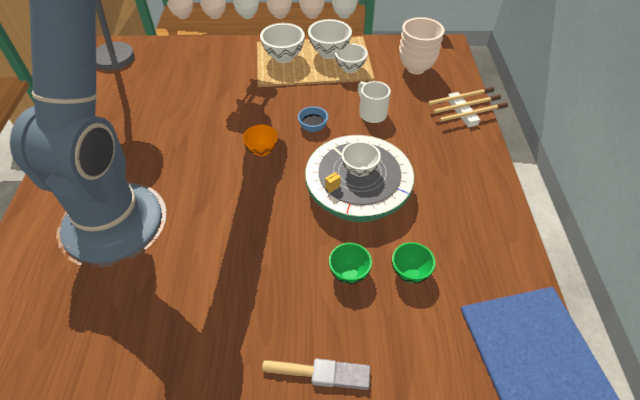

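The top view shows the wheel at about (270,185): red line near (310,190), blue at (286,153), cream mark at (245,206), tab at (289,203). The side view agrees with this. The counter-clockwise way is shorter, about 132°. Next I'll fix the centre precisely.

```bash
cat >> h.py <<'E'
import scipy.optimize as so
def rect(p,cam,c,z=.0575,n=480,s=.00055):
    "orthorectified patch about c at height z: col -> +x... row/col: x=c0+(n/2-row)*s, y=c1+(n/2-col)*s"
    i=ctrl.camera_info(cam);K=np.array(i["intrinsics"]);T=np.array(i["camera_from_world"])
    r,k=np.mgrid[:n,:n];W=np.stack([c[0]+(n/2-r)*s,c[1]+(n/2-k)*s,np.full(r.shape,z),np.ones(r.shape)],-1)@T.T
    uv=W[...,:3]@K.T;uv=(uv[...,:2]/uv[...,2:]).astype(np.float32)
    return cv2.remap(p,uv[...,0],uv[...,1],cv2.INTER_LINEAR)
def centre(p,cam,c):
    "white ring's outer and inner edge: robust circle centre with known radii"
    n,s=600,.0005;g=rect(p,cam,c,.0555,n,s).astype(int);w=(g.min(-1)>135)
    r,k=np.nonzero(w);x=c[0]+(n/2-r)*s;y=c[1]+(n/2-k)*s
    f=lambda q:-np.sum((np.hypot(x-q[0],y-q[1])<.125)&(np.hypot(x-q[0],y-q[1])>.098))
    q=np.array(c[:2],float)
    for st in(.004,.002,.001,.0005):
        q=min(((q+[a*st,b*st]) for a in range(-4,5) for b in range(-4,5)),key=f)
    return q,-f(q)/(np.pi*(.125**2-.098**2)/s**2)
E
python3 - <<'E'
from h import *
for c in("top","side"):
    p,_=ctrl.capture(c);q,v=centre(p,c,[.55,.088]);print(c,q,v)
    for n in("red_line","blue_line","index_mark","tab_centre"):
        a=lm(n,c,Z[n])[0][2];d=np.array(a[:2])-q;print(n,np.hypot(*d).round(4),np.degrees(np.arctan2(d[1],d[0])).round(1))
    cv2.imwrite(f"pics/r_{c}.png",cv2.cvtColor(rect(p,c,q),cv2.COLOR_RGB2BGR))
a=[cv2.imread(f"pics/r_{c}.png") for c in("top","side")];cv2.imwrite("pics/r1.png",cv2.resize(np.hstack(a),(800,400)))
E
```

```text
top [0.5555 0.0925] 0.9991129316585143
red_line 0.0157 -124.9
blue_line 0.0958 -29.0
index_mark 0.1013 128.5
tab_centre 0.0755 -146.9
side [0.555  0.0875] 0.9657540978797448
red_line 0.0982 -109.3
blue_line 0.0108 -142.5
index_mark 0.0944 128.4
tab_centre 0.0821 -145.0
```

View pics/r1.png

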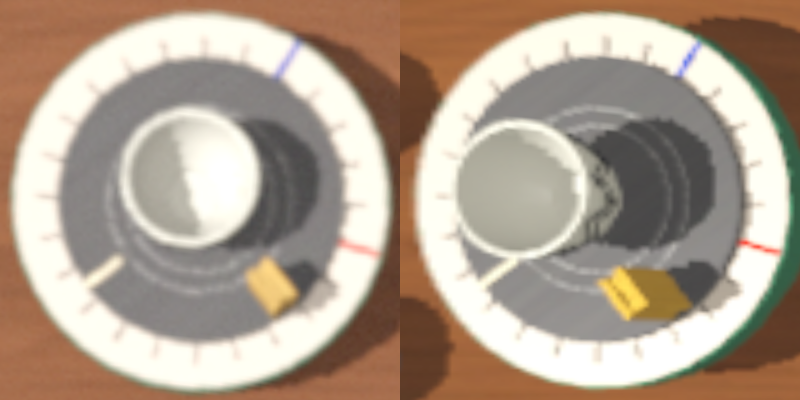

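Both cameras put the centre near (0.555, 0.089). The red line is at about -107°, the index at 126° and the tab at -144°, which means about +127° to turn. I'll bring the closed fingers in on the clockwise side of the tab, high first.

```bash
python3 -m inch '[[[0.33,-0.7,-0.025],[0,0,-0.84],1],[[0.33,-0.7,-0.025],[0,0,-0.84],1],[[0.33,-0.7,-0.025],[0,0,-0.84],1],[[0.33,-0.7,-0.025],[0,0,-0.84],1],[[0.33,-0.7,-0.025],[0,0,-0.84],1],[[0.33,-0.7,-0.025],[0,0,-0.84],1],[[0.33,-0.7,-0.025],[0,0,-0.84],1],[[0.33,-0.7,-0.025],[0,0,-0.84],1],[[0.33,-0.7,-0.025],[0,0,-0.84],1],[[0.33,-0.7,-0.025],[0,0,-0.84],1],[[0.33,-0.7,-0.025],[0,0,-0.84],1],[[0.33,-0.7,-0.025],[0,0,-0.84],1]]' 20
```

```text
time: 2.5
position: [0.4226, 0.188, 0.2068]
eef_rot: [[0.247, 0.969, 0.001], [0.969, -0.247, 0.001], [0.001, 0.001, -1.0]]
contact_force: [0.5, 1.0, -0.6]
finger_gap: 0.172
grip_force: 0.0
```

```bash
python3 -m inch '[[[0.063,-0.132,0],[0,0,-0.367],1],[[0.063,-0.132,0],[0,0,-0.367],1],[[0.063,-0.132,0],[0,0,-0.367],1],[[0.063,-0.132,0],[0,0,-0.367],1],[[0.063,-0.132,0],[0,0,-0.367],1],[[0.063,-0.132,0],[0,0,-0.367],1],[[0.063,-0.132,0],[0,0,-0.367],1],[[0.063,-0.132,0],[0,0,-0.367],1],[[0.063,-0.132,0],[0,0,-0.367],1],[[0.063,-0.132,0],[0,0,-0.367],1],[[0.063,-0.132,0],[0,0,-0.367],1],[[0.063,-0.132,0],[0,0,-0.367],1]]'
python3 - <<'E'
from h import *
p,_=shot("side","s1.png");q,_=shot("top","t1.png")
print(ctrl.state()["position"])
i=ctrl.camera_info("side");T=np.array(i["camera_from_world"]);K=np.array(i["intrinsics"])
v=K@(T@np.append(ctrl.state()["position"],1))[:3];print(v[:2]/v[2])
u=(v[:2]/v[2]).astype(int)
cv2.imwrite("pics/s1c.png",cv2.cvtColor(cv2.resize(p[60:260,200:460],(780,600)),cv2.COLOR_RGB2BGR))
E
```

```text
time: 3.5
position: [0.4725, 0.0844, 0.2066]
eef_rot: [[0.985, 0.174, 0.0], [0.174, -0.985, 0.0], [0.0, -0.0, -1.0]]
contact_force: [0.4, 0.5, -0.4]
finger_gap: 0.007
grip_force: 0.0
[0.4724739  0.08427155 0.20650264]
[322.9987388  123.84469584]
```

View pics/s1c.png

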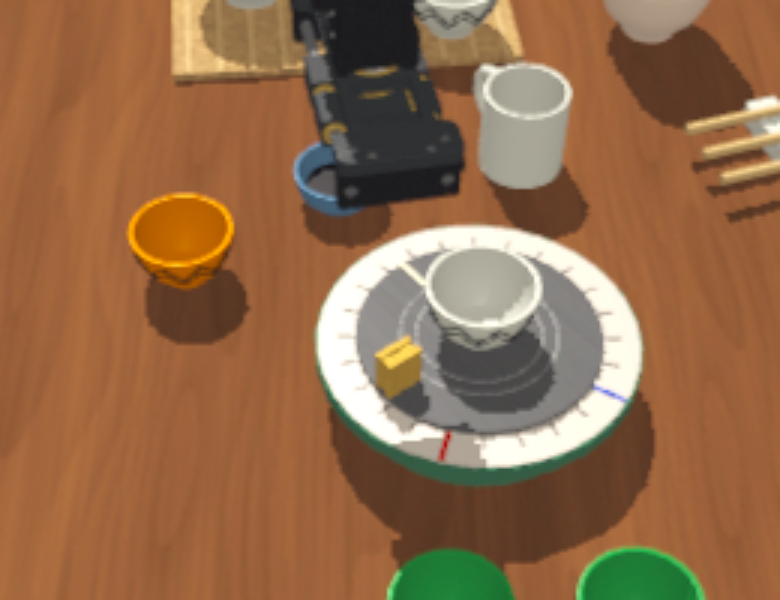

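The body hides the fingertips, as expected with the gripper 190 mm long in y. Everything else is clear, so I'll descend.

```bash
python3 -m inch '[[[0,0,-0.03],[0,0,0],1],[[0,0,-0.06],[0,0,0],1],[[0,0,-0.09],[0,0,0],1],[[0,0,-0.12],[0,0,0],1],[[0,0,-0.14],[0,0,0],1],[[0,0,-0.155],[0,0,0],1],[[0,0,-0.165],[0,0,0],1],[[0,0,-0.168],[0,0,0],1],[[0,0,-0.168],[0,0,0],1]]'
python3 - <<'E'
from h import *
p,_=shot("side","s2.png");q,_=shot("top","t2.png")
a=cv2.resize(p[100:250,260:460],(400,300));b=cv2.resize(q[120:270,180:380],(400,300))
cv2.imwrite("pics/c2.png",cv2.cvtColor(np.hstack([a,b]),cv2.COLOR_RGB2BGR))
# waypoints: finger centre angle th, r .083; rows relative to th0
c=np.array([.555,.089]);s=ctrl.state()["position"]
for t in range(-170,-20,10):
    a=np.radians(t);x=c+.083*np.array([np.cos(a),np.sin(a)]);print(t,x.round(4),((x-s[:2])/.8).round(4))
E
```

```text
time: 4.35
position: [0.4724, 0.0841, 0.0718]
eef_rot: [[0.985, 0.173, -0.001], [0.173, -0.985, -0.0], [-0.001, 0.0, -1.0]]
contact_force: [-0.4, 0.9, 0.6]
finger_gap: 0.003
grip_force: 0.0
-170 [0.4733 0.0746] [ 0.0002 -0.0122]
-160 [0.477  0.0606] [ 0.0049 -0.0296]
-150 [0.4831 0.0475] [ 0.0125 -0.046 ]
-140 [0.4914 0.0356] [ 0.0229 -0.0608]
-130 [0.5016 0.0254] [ 0.0357 -0.0736]
-120 [0.5135 0.0171] [ 0.0505 -0.084 ]
-110 [0.5266 0.011 ] [ 0.0669 -0.0916]
-100 [0.5406 0.0073] [ 0.0844 -0.0963]
-90 [0.555 0.006] [ 0.1024 -0.0979]
-80 [0.5694 0.0073] [ 0.1204 -0.0963]
-70 [0.5834 0.011 ] [ 0.1379 -0.0916]
-60 [0.5965 0.0171] [ 0.1543 -0.084 ]
-50 [0.6084 0.0254] [ 0.1691 -0.0736]
-40 [0.6186 0.0356] [ 0.1819 -0.0608]
-30 [0.6269 0.0475] [ 0.1922 -0.046 ]
```

View pics/c2.png

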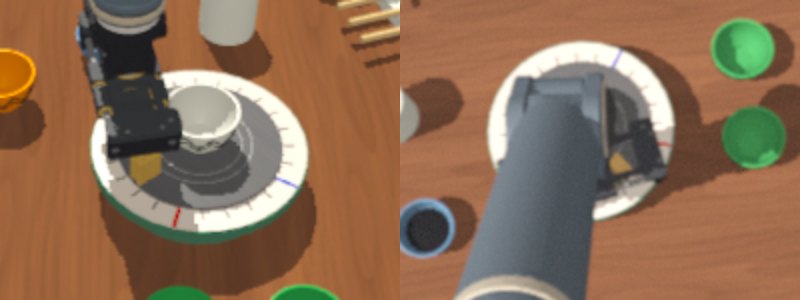

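Clear of the bowl and the tab. Start pushing, at about 5° per row.

```bash
python3 -m inch '[[[0,-0.012,0],[0,0,0],1],[[0.002,-0.021,0],[0,0,0.028],1],[[0.005,-0.03,0],[0,0,0.056],1],[[0.008,-0.038,0],[0,0,0.083],1],[[0.0125,-0.046,0],[0,0,0.111],1],[[0.0175,-0.0535,0],[0,0,0.139],1],[[0.023,-0.061,0],[0,0,0.167],1],[[0.029,-0.0675,0],[0,0,0.194],1],[[0.0357,-0.0736,0],[0,0,0.222],1],[[0.043,-0.079,0],[0,0,0.25],1],[[0.0505,-0.084,0],[0,0,0.278],1],[[0.0505,-0.084,0],[0,0,0.278],1]]'
python3 - <<'E'
from h import *
p,_=shot("side","s3.png");q,_=shot("top","t3.png")
a=cv2.resize(p[100:250,260:460],(400,300));b=cv2.resize(q[120:270,180:380],(400,300))
cv2.imwrite("pics/c3.png",cv2.cvtColor(np.hstack([a,b]),cv2.COLOR_RGB2BGR))
c=np.array([.555,.089]);s=ctrl.state()["position"];d=s[:2]-c;print(np.hypot(*d),np.degrees(np.arctan2(d[1],d[0])))
for k in("side","top"):
    for n in("index_mark","tab_centre","bowl","stand"): print(k,n,lm(n,k,Z[n]))
for t in range(-120,-20,5):
    a=np.radians(t);x=c+.083*np.array([np.cos(a),np.sin(a)]);print(t,((x-s[:2])/.8).round(4))
E
```

```text
time: 5.45
position: [0.5141, 0.0157, 0.0729]
eef_rot: [[0.5, 0.866, 0.003], [0.866, -0.5, 0.0], [0.001, 0.002, -1.0]]
contact_force: [-0.7, -0.2, -0.5]
finger_gap: 0.007
grip_force: 0.0
0.0839500985757199 -119.88474929870513
side index_mark [(0.84, [317.2, 163.3], [0.4596, 0.1144, 0.058])]
side tab_centre [(0.68, [352.7, 190.6], [0.5353, 0.0152, 0.077])]
side bowl [(0.88, [351.0, 273.6], [0.5218, -0.1776, 0.06]), (0.82, [358.5, 171.3], [0.5535, 0.0862, 0.06]), (0.77, [408.1, 272.3], [0.632, -0.1769, 0.06])]
side stand [(0.66, [358.4, 188.8], [0.5567, 0.0846, 0.0])]
top index_mark [(0.63, [266.3, 218.5], [0.4626, 0.11, 0.058])]
top tab_centre []
top bowl [(0.94, [352.4, 190.3], [0.5136, -0.1243, 0.06]), (0.84, [229.7, 278.5], [0.3177, 0.2156, 0.06]), (0.81, [347.5, 148.8], [0.6306, -0.1261, 0.06])]
top stand [(0.81, [273.5, 188.3], [0.5578, 0.0876, 0.0])]
-120 [0.0004 0.0011]
-115 [ 0.0084 -0.003 ]
-110 [ 0.0168 -0.0065]
-105 [ 0.0254 -0.0092]
-100 [ 0.0343 -0.0112]
-95 [ 0.0432 -0.0124]
-90 [ 0.0523 -0.0128]
-85 [ 0.0613 -0.0124]
-80 [ 0.0703 -0.0112]
-75 [ 0.0791 -0.0092]
-70 [ 0.0878 -0.0065]
-65 [ 0.0961 -0.003 ]
-60 [0.1042 0.0011]
-55 [0.1118 0.006 ]
-50 [0.119  0.0115]
-45 [0.1256 0.0176]
-40 [0.1318 0.0243]
-35 [0.1373 0.0315]
-30 [0.1421 0.0391]
-25 [0.1463 0.0471]
```

View pics/c3.png

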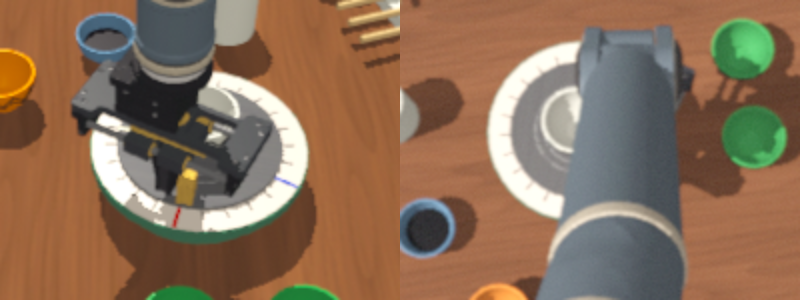

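The tab is following: tab at about -104°, fingers at -120°, so the offset is 16° as computed. The bowl is still centred. Continue to about -60°.

```bash
python3 -m inch '[[[0.0084,-0.003,0],[0,0,0.028],1],[[0.0168,-0.0065,0],[0,0,0.056],1],[[0.0254,-0.0092,0],[0,0,0.083],1],[[0.0343,-0.0112,0],[0,0,0.111],1],[[0.0432,-0.0124,0],[0,0,0.139],1],[[0.0523,-0.0128,0],[0,0,0.167],1],[[0.0613,-0.0124,0],[0,0,0.194],1],[[0.0703,-0.0112,0],[0,0,0.222],1],[[0.0791,-0.0092,0],[0,0,0.25],1],[[0.0878,-0.0065,0],[0,0,0.278],1],[[0.0961,-0.003,0],[0,0,0.306],1],[[0.1042,0.001,0],[0,0,0.333],1]]'
cat >> h.py <<'E'
def rep():
    c=np.array([.555,.089]);s=ctrl.state()["position"];d=s[:2]-c;print("finger",np.hypot(*d),np.degrees(np.arctan2(d[1],d[0])),s)
    for k in("side","top"):
        ctrl.capture(k)
        for n in("index_mark","red_line","tab_centre"):
            r=lm(n,k,Z[n])
            for x in r[:2]:
                d=np.array(x[2][:2])-([.5555,.0915] if k=="top" else [.555,.086]);print(k,n,x[:2],np.hypot(*d).round(4),np.degrees(np.arctan2(d[1],d[0])).round(1))
    for t in range(-60,-20,3):
        a=np.radians(t);x=c+.083*np.array([np.cos(a),np.sin(a)]);print(t,((x-s[:2])/.8).round(4))
E
python3 -c "
from h import *
rep()"
```

```text
time: 6.95
position: [0.5952, 0.0167, 0.0715]
eef_rot: [[-0.502, 0.865, -0.003], [0.865, 0.502, -0.001], [0.0, -0.003, -1.0]]
contact_force: [-1.3, -2.3, 1.0]
finger_gap: 0.004
grip_force: 1.4
finger 0.0827031838963903 -60.94256091670402 [0.59516779 0.0167064  0.07153125]
side index_mark (0.91, [323.6, 193.5]) 0.1031 -142.8
side index_mark (0.58, [314.4, 123.9]) 0.1918 121.9
side red_line (0.93, [349.4, 200.7]) 0.0874 -107.8
side tab_centre (0.65, [313.5, 124.6]) 0.1735 126.5
side tab_centre (0.63, [384.8, 184.9]) 0.0757 -47.4
-60 [0.0017 0.0005]
-57 [0.0063 0.0034]
-54 [0.0108 0.0064]
-51 [0.0151 0.0097]
-48 [0.0192 0.0133]
-45 [0.0232 0.017 ]
-42 [0.0269 0.0209]
-39 [0.0304 0.0251]
-36 [0.0337 0.0294]
-33 [0.0368 0.0339]
-30 [0.0396 0.0385]
-27 [0.0422 0.0433]
-24 [0.0446 0.0482]
-21 [0.0466 0.0532]
```

```bash
python3 -m inch '[[[0.0063,0.0034,0],[0,0,0.022],1],[[0.0108,0.0064,0],[0,0,0.039],1],[[0.0151,0.0097,0],[0,0,0.056],1],[[0.0192,0.0133,0],[0,0,0.072],1],[[0.0232,0.017,0],[0,0,0.089],1],[[0.0269,0.0209,0],[0,0,0.106],1],[[0.0304,0.0251,0],[0,0,0.122],1],[[0.0304,0.0251,0],[0,0,0.122],1]]'
python3 - <<'E'
from h import *
rep()
p,_=shot("side","s4.png");g=rect(p,"side",[.555,.086])
cv2.imwrite("pics/r4.png",cv2.cvtColor(g,cv2.COLOR_RGB2BGR))
E
```

```text
time: 8.02
position: [0.6201, 0.0383, 0.0719]
eef_rot: [[-0.787, 0.616, -0.001], [0.616, 0.787, 0.0], [0.001, -0.001, -1.0]]
contact_force: [-0.8, -0.9, 0.0]
finger_gap: 0.005
grip_force: 0.5
finger 0.08253682846881082 -37.93312813722712 [0.62009917 0.0382612  0.07186525]
side index_mark (0.58, [342.3, 202.8]) 0.0984 -115.5
side red_line (0.84, [348.8, 203.2]) 0.0945 -107.4
side tab_centre (0.94, [391.1, 175.3]) 0.0735 -22.6
side tab_centre (0.27, [370.8, 115.5]) 0.1752 77.1
top tab_centre (0.89, [279.4, 155.5]) 0.0771 -24.8
-60 [-0.0295 -0.0264]
-57 [-0.0249 -0.0236]
-54 [-0.0204 -0.0205]
-51 [-0.0161 -0.0172]
-48 [-0.012  -0.0137]
-45 [-0.008  -0.0099]
-42 [-0.0043 -0.006 ]
-39 [-0.0007 -0.0019]
-36 [0.0026 0.0024]
-33 [0.0056 0.0069]
-30 [0.0085 0.0115]
-27 [0.0111 0.0163]
-24 [0.0134 0.0212]
-21 [0.0155 0.0262]
```

View pics/r4.png

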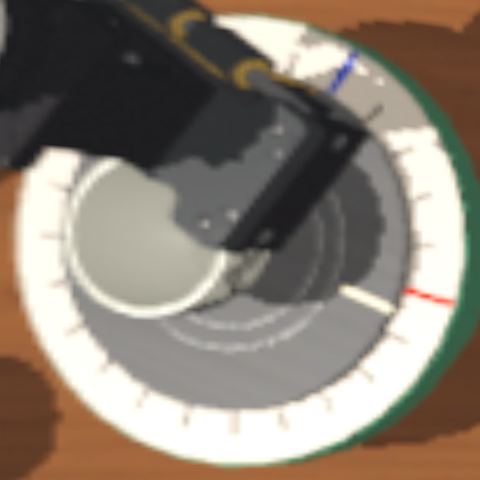

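The mark's outer end is at (393,311) and the red line's inner end at (405,291), about 8° short. Push 6.5° more, then measure finely.

```bash
python3 -m inch '[[[0.0026,0.0024,0],[0,0,0.011],1],[[0.005,0.006,0],[0,0,0.025],1],[[0.007,0.0092,0],[0,0,0.036],1],[[0.007,0.0092,0],[0,0,0.036],1],[[0.007,0.0092,0],[0,0,0.036],1]]'
cat >> h.py <<'E'
def fine(cam="side"):
    p,_=ctrl.capture(cam);q,_=centre(p,cam,[.555,.087]);out={}
    n,s=1000,.00027
    for nm,z,r0,r1 in(("red",.0565,.1,.118),("idx",.06,.07,.093)):
        g=rect(p,cam,q,z,n,s);r,k=np.mgrid[:n,:n];x=(n/2-r)*s;y=(n/2-k)*s;R=np.hypot(x,y);A=np.degrees(np.arctan2(y,x))
        m=(R>r0)&(R<r1)&(abs(A+107)<18);f=g.astype(float)
        w=f[...,0]-(f[...,1]+f[...,2])/2-25 if nm=="red" else f.min(-1)-155
        w=np.clip(w,0,None)*m;out[nm]=((w*A).sum()/w.sum(),int((w>0).sum()))
        if nm=="idx": cv2.imwrite("pics/fine.png",cv2.cvtColor(g[450:950,500:],cv2.COLOR_RGB2BGR))
    print(cam,q,out,"to go",out["red"][0]-out["idx"][0])
E
python3 -c "
from h import *
fine();s=ctrl.state();print(s['position'])"
```

```text
time: 8.88
position: [0.626, 0.0451, 0.072]
eef_rot: [[-0.851, 0.525, -0.0], [0.525, 0.851, 0.0], [0.0, -0.0, -1.0]]
contact_force: [-1.3, -0.7, -0.2]
finger_gap: 0.004
grip_force: 0.4
side [0.556 0.088] {'red': (np.float64(-106.98496460807827), 1508), 'idx': (np.float64(-108.5683253485488), 2176)} to go 1.5833607404705248
[0.62598391 0.04508155 0.07195998]
```

View pics/fine.png

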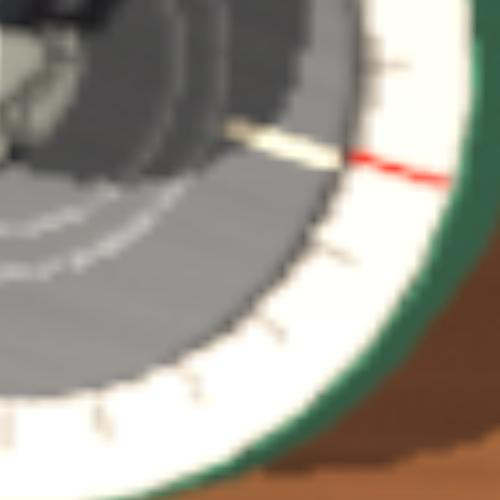

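Still about 1.6° short (mark end at (340,162), red line begins at (352,155)). Small final push.

```bash
python3 -m inch '[[[0.0008,0.0012,0],[0,0,0.005],1],[[0.0015,0.0025,0],[0,0,0.009],1],[[0.0015,0.0025,0],[0,0,0.009],1],[[0.0015,0.0025,0],[0,0,0.009],1]]'
python3 -c "
from h import *
fine();fine()"
```

```text
time: 9.27
position: [0.6272, 0.0471, 0.072]
eef_rot: [[-0.866, 0.5, -0.0], [0.5, 0.866, -0.0], [0.0, -0.0, -1.0]]
contact_force: [-2.3, -0.3, 0.1]
finger_gap: 0.001
grip_force: 0.9
side [0.556 0.088] {'red': (np.float64(-106.98617025197849), 1512), 'idx': (np.float64(-107.02404162370887), 2070)} to go 0.03787137173037536
side [0.556 0.088] {'red': (np.float64(-106.98560564334014), 1511), 'idx': (np.float64(-107.0247380271433), 2070)} to go 0.03913238380316386
```

Aligned. Back off tangentially, then lift.

```bash
python3 -m inch '[[[-0.004,-0.0065,0],[0,0,0],1],[[-0.0075,-0.013,0],[0,0,0],1],[[-0.0075,-0.013,0],[0,0,0],1],[[-0.0075,-0.013,0.03],[0,0,0],1],[[-0.0075,-0.013,0.07],[0,0,0],1],[[-0.0075,-0.013,0.11],[0,0,0],1],[[-0.0075,-0.013,0.15],[0,0,0],1],[[-0.0075,-0.013,0.19],[0,0,0],1],[[0.0075,-0.06,0.2],[0,0,0],1],[[0.0075,-0.11,0.2],[0,0,0],1],[[0.0075,-0.16,0.2],[0,0,0],1],[[0.0075,-0.2,0.2],[0,0,0],1]]'
python3 -m inch '[[[0,-0.05,0],[0,0,0],1],[[0,-0.1,0],[0,0,0],1],[[0,-0.15,0],[0,0,0],1],[[0,-0.2,0],[0,0,0],1],[[0,-0.25,0],[0,0,0],1],[[0,-0.25,0],[0,0,0],1],[[0,-0.25,0],[0,0,0],1]]'
python3 - <<'E'
from h import *
fine("side");fine("top")
a,_=shot("side","s5.png");b,_=shot("top","t5.png")
g=np.hstack([rect(a,"side",[.556,.088]),rect(b,"top",[.555,.0925])])
cv2.imwrite("pics/r5.png",cv2.cvtColor(cv2.resize(g,(800,400)),cv2.COLOR_RGB2BGR))
for n in("mug","ink_dish"): print(n,lm(n,"top",0))
E
```

```text
time: 10.37
position: [0.6333, -0.1164, 0.2327]
eef_rot: [[-0.865, 0.502, 0.002], [0.502, 0.865, -0.001], [-0.002, -0.0, -1.0]]
contact_force: [-0.0, 0.0, -0.2]
finger_gap: 0.01
grip_force: 0.0
time: 10.95
position: [0.632, -0.3169, 0.2316]
eef_rot: [[-0.863, 0.506, -0.0], [0.506, 0.863, -0.001], [-0.0, -0.001, -1.0]]
contact_force: [-0.3, 1.0, -0.7]
finger_gap: 0.004
grip_force: 0.0
side [0.5555 0.088 ] {'red': (np.float64(-106.73345140821846), 1419), 'idx': (np.float64(-106.69760541581292), 2214)} to go -0.03584599240554098
top [0.5555 0.0925] {'red': (np.float64(-106.78102982268805), 2004), 'idx': (np.float64(-106.4764170792254), 2422)} to go -0.30461274346265554
mug [(0.55, [176.0, 176.2], [0.6226, 0.3581, 0.0])]
ink_dish [(0.93, [197.7, 236.2], [0.4452, 0.3059, 0.0])]
```

View pics/r5.png

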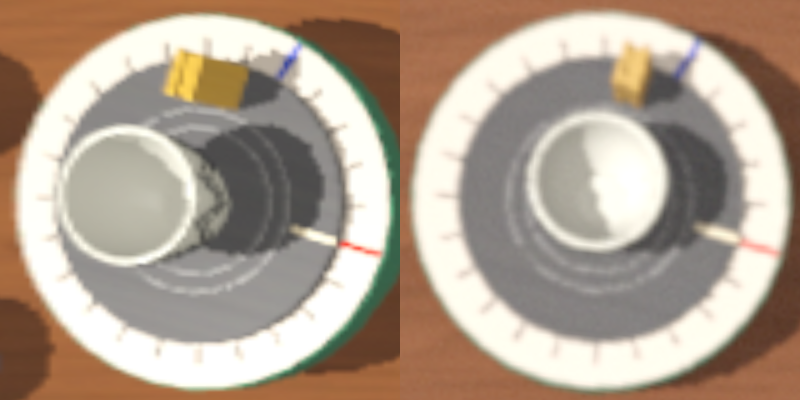

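Both views show the cream mark running straight into the red line, the bowl centred and upright, and the hand clear. The mug and dish read within about 7 mm of before, which is network noise.

```bash
python3 -c "
from rig import ctrl
print(ctrl.sign_off())"
```

```text
the job is handed in; nothing more can be done
None
```

I pushed the wheel about 127° counter-clockwise until the cream mark met the red line (last measured within about 0.3°, or 0.5 mm at the rim), took the hand away and handed the job in; no verdict came back.

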